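Pack the coin tubes into the travel tray in rack order

ROBOT

A 6-joint arm with a two-finger parallel gripper is mounted at the origin on the work surface. World frame = base frame: x ahead of the robot, y to its left, z up, the work surface at z = 0. Lengths are in mm, angles in rad, forces in N, time in s.
With the tool pointing down it reaches from about 350 to 975 mm from the base axis. Payload 7.1 kg.
Tool frame: the origin (TCP) lies at the centre of the arm's flange, where the gripper is bolted on; the fingertips stand 182 mm ahead of it and the grasp point (between the pads) lies 163 mm ahead of it; z points along the fingers, y is the line along which they close (so a half turn about z gives the same grasp; the last joint's range is limited). The gripper opens to 88 mm and grips with 3 to 60 N. Pads are 20 mm wide; open, the fingers measure 115 mm over their backs; the gripper's body (75 mm by 178 mm) begins 61 mm behind the grasp point.
Start: joints at [-1.341, 0.423, 1.63, -0, 1.089, -0.019], TCP at [153.92, -605.735, 404.675] pointing down, gripper open.
Joint ranges: [-3, 3], [-0.9, 2.11], [0.09, 2.58], [-1.31, 4.45], [0.11, 2.69], [-2.54, 2.54]. Speed limits (rad/s): [2.39, 2.39, 3.01, 3.14, 3.14, 3.14].

INTERFACE

Orientations are given as a rotation vector (axis times angle).
In Python, from workcell import readout, get_image, ctrl gives the robot as it stands.
- The arm moves only by the tool step_arm, never from a script. Its argument "targets" is a list that holds one entry, the list of rows, each a list of 7 numbers: the shift along the world's x, y, z as a fraction of full scale, then the turn, a rotation vector about the world's x, y, z as a fraction of full scale, then the opening, from 0 (shut) to 1 (fully open). In form: [[[dx, dy, dz, wx, wy, wz, claw], ...]]. A call has exactly 5 rows; each row shifts and turns the commanded pose from where the row before left it; what a row does not reach is not made up. Full scale, the value 1, is 0.05 m for a shift and 4 degrees for a turn. A row lasts 1/8 s, in which the tool goes at most 62.5 mm and 10.7 degrees, less where a joint would pass 70% of its speed; a pose out of reach is approached as far as the arm can. A call with a number of a shift or a turn outside -1 to 1 is refused whole. A call with a gripper value outside its range is refused whole. The fingers move at their own pace and stop on an object; the grip force is fixed at half the most. Time passes only in rows, so rows that do not move let the fingers close, or fill a call up. It gives the time, the measured TCP pose, the force, the opening and the grip force at its end, in the units of the state.
- readout.get_obs(): the state, without advancing time (a new reading comes with each control period).
- get_image(name): name is "scene" or "top" or "wrist"; returns a dict with "pixels" (420x560x3 uint8, red, green, blue), "intrinsics" (3x3 intrinsics, pixels), "extrinsics" (4x4, takes a point from world to camera coordinates). Camera axes: x right, y down, z forward; pixel columns grow to the right and rows downward; lengths in mm; the calibration is good to about 2 mm. A picture is of the moment at which its call begins. There is no depth.
- ctrl.close_job(): hands the job in; it is judged then, once.
The state is a dict: "t": time; "qpos": joint angles; "qvel": joint speeds; "joint_torque": joint torques, N m; "ee_pos": TCP position; "orientation": TCP orientation; "ft_force": force on the tool from outside, world axes, zero at the start; "moment": the same for the moment, N m; "width": finger opening in mm; "grasp_force": force on a finger pad.
Only numpy, scipy, OpenCV 4.12 (cv2) and the standard library are available. Lean on these libraries where they do the work, as an engineer would, in place of code of your own. Each camera call takes 0.05 s, during which the arm holds its last target. There are 200 camera calls.

TASK

The coin fair is closing: move the four coin tubes from the wooden counter rack into the black travel tray so that they stand there in the same left-to-right order as they stood in the rack, one upright in each pocket, matching the stock list. Set each tube down on the pocket floor gently rather than dropping it in, and do not tip any over.

Things in the scene. Friction and masses are not known exactly. Their poses are not given: they have to be found in the camera images.
- counter_rack: Light-wood counter rack, fixed, full at the start: 73 (x) by 271 (y) by 40 mm high, four open pockets in a row, 59 by 59 mm inside, floor 8 mm above the table. Origin: centre of the pocket block's underside; pocket centres at x 0, y +99, +33, -33, -99 mm. x points away from the robot, turned up to 0.2 rad; +y end is the left end seen from the robot. Low card ledge on the +x side, to x = +85 mm.
- travel_tray: Black travel tray with aluminium rims, fixed, empty at the start: 73 (x) by 271 (y) by 43 mm high, four open pockets in a row, 59 by 59 mm inside, grey floor 8 mm above the table. Origin: centre of its underside; pocket centres at x 0, y +99, +33, -33, -99 mm. x points away from the robot, turned up to 0.2 rad; +y end is the left end seen from the robot. May be left or right of the rack.
- tube_red: Coin tube with a red cap: clear barrel 38 mm across with bronze-red copper coins; cap 40 mm across at 68 to 90 mm height; 90 mm high, 0.15 to 0.3 kg, loose. Upright in a pocket of the wooden rack, up to 6 mm off its centre. Origin: centre of its underside; z is its axis. Room for fingers is across the row (rack's x), at the cap; along the row the gap to the next cap is 18 to 34 mm.
- tube_yellow: Coin tube with a yellow cap: clear barrel 38 mm across with yellow brass coins; cap 40 mm across at 68 to 90 mm height; 90 mm high, 0.15 to 0.3 kg, loose. Upright in a pocket of the wooden rack, up to 6 mm off its centre. Origin: centre of its underside; z is its axis. Room for fingers is across the row (rack's x), at the cap; along the row the gap to the next cap is 18 to 34 mm.
- tube_blue: Coin tube with a blue cap: clear barrel 38 mm across with silver-grey coins; cap 40 mm across at 68 to 90 mm height; 90 mm high, 0.15 to 0.3 kg, loose. Upright in a pocket of the wooden rack, up to 6 mm off its centre. Origin: centre of its underside; z is its axis. Room for fingers is across the row (rack's x), at the cap; along the row the gap to the next cap is 18 to 34 mm.
- tube_green: Coin tube with a green cap: clear barrel 38 mm across with dark brown coins; cap 40 mm across at 68 to 90 mm height; 90 mm high, 0.15 to 0.3 kg, loose. Upright in a pocket of the wooden rack, up to 6 mm off its centre. Origin: centre of its underside; z is its axis. Room for fingers is across the row (rack's x), at the cap; along the row the gap to the next cap is 18 to 34 mm.
- card_red: Sample card of the red-capped tube: white 50 mm square with a bronze-red copper coin and a red stripe, leaning on the wooden rack's ledge, up to 47 mm above the table, 58.5 mm to the +x side of the centre of the pocket where that tube stands at the start. Fixed: it still shows the order when the tubes are gone. Origin: 8 mm above the table under the card's middle; axes as the rack's.
- card_yellow: Sample card of the yellow-capped tube: white 50 mm square with a yellow brass coin and a yellow stripe, leaning on the wooden rack's ledge, up to 47 mm above the table, 58.5 mm to the +x side of the centre of the pocket where that tube stands at the start. Fixed: it still shows the order when the tubes are gone. Origin: 8 mm above the table under the card's middle; axes as the rack's.
- card_blue: Sample card of the blue-capped tube: white 50 mm square with a silver-grey coin and a blue stripe, leaning on the wooden rack's ledge, up to 47 mm above the table, 58.5 mm to the +x side of the centre of the pocket where that tube stands at the start. Fixed: it still shows the order when the tubes are gone. Origin: 8 mm above the table under the card's middle; axes as the rack's.
- card_green: Sample card of the green-capped tube: white 50 mm square with a dark brown coin and a green stripe, leaning on the wooden rack's ledge, up to 47 mm above the table, 58.5 mm to the +x side of the centre of the pocket where that tube stands at the start. Fixed: it still shows the order when the tubes are gone. Origin: 8 mm above the table under the card's middle; axes as the rack's.

How it is judged:
By the outcome, as a careful person would: the job done as asked, in the order asked, and still so for the second after the job is handed in, with the robot touching nothing.
It also fails if it takes over 122 s, if anything falls off the work surface, if the arm or the gripper's body presses on something with over 40 N, if the wrist force passes 120 N, or if a joint passes its speed limit or range.

## Working session

There is one attempt and no reset: what is moved stays moved. The work goes in short steps, Python scripts to look and compute and a tool call to move; the robot and the scene stay as the last step left them, time stands still between calls to the robot, and variables do not carry over. Pictures are saved under pics/ and viewed, at most 14 in all, crops included, and the job is handed in when it is done.

Besides the shell and the picture viewer there is one more tool, called after "Emit:" as name(argument=value, ...), one argument or row to a line, values as JSON. step_arm: Moves the arm, as the interface text tells. Shift numbers are shares of 0.05 m and turn numbers shares of 4 degrees, none past 1 either way. Its arguments: {"type":"object","properties":{"targets":{"type":"array"}},"required":["targets"]}

```bash
mkdir -p pics; ls
python3 - <<'E'
from workcell import readout,get_image,ctrl
import cv2,numpy as np
o=readout.get_obs();print({k:np.round(v,3) for k,v in o.items()})
for n in("top","scene"):
    d=get_image(n);cv2.imwrite(f"pics/{n}0.png",d["pixels"][:,:,::-1]);np.savez(f"pics/{n}0.npz",**d)
    print(n,np.round(d["intrinsics"],1).tolist(),np.round(d["extrinsics"],3).tolist())
E
```

```text
pics
{'t': np.float64(0.0), 'qpos': array([-1.341,  0.424,  1.631,  0.   ,  1.089, -0.019]), 'qvel': array([-0.001, -0.001, -0.   , -0.001, -0.   ,  0.001]), 'joint_torque': array([ 2.0000e-03, -5.4461e+01, -2.7367e+01,  6.4000e-02,  2.3000e-02,
       -0.0000e+00]), 'ee_pos': array([ 153.875, -605.471,  403.889]), 'orientation': array([-3.116, -0.39 ,  0.   ]), 'ft_force': array([-0.381, -0.159,  0.946]), 'moment': array([ 0.047, -0.003, -0.017]), 'grasp_force': np.float64(0.0), 'width': np.float64(87.924)}
top [[476.1, 0.0, 284.4], [0.0, 476.1, 205.5], [0.0, 0.0, 1.0]] [[0.011, -1.0, 0.012, -2.166], [-0.982, -0.013, -0.19, 570.737], [0.19, -0.01, -0.982, 1121.606], [0.0, 0.0, 0.0, 1.0]]
scene [[521.0, 0.0, 281.6], [0.0, 521.0, 219.3], [0.0, 0.0, 1.0]] [[-0.359, 0.933, -0.015, 190.791], [0.628, 0.23, -0.744, -308.622], [-0.691, -0.276, -0.668, 1690.165], [0.0, 0.0, 0.0, 1.0]]
```

View pics/top0.png

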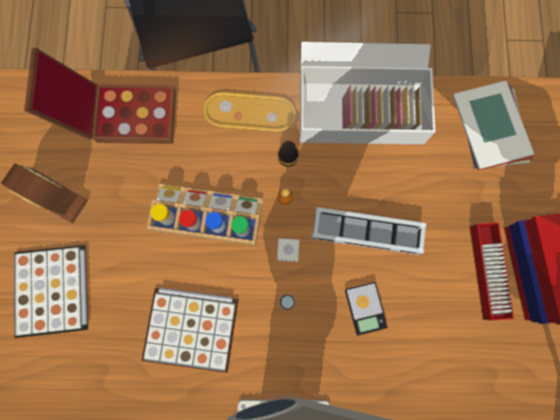

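View pics/scene0.png

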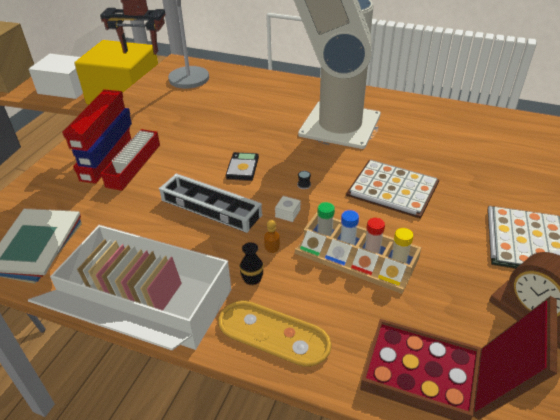

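The top view shows the rack at about (205,213) with caps yellow (160,212), red (188,218), blue (214,222) and green (240,226), left to right, and the cards agree. The empty tray is on the right, centred near (369,231). Next I measure the caps and the tray.

```bash
cat > h.py <<'E'
import numpy as np,cv2
def ray(d,uv,z):
    K,E=d["intrinsics"],d["extrinsics"];R,t=E[:3,:3],E[:3,3]
    c=-R.T@t;v=R.T@np.linalg.inv(K)@np.array([uv[0],uv[1],1.]);return c+v*(z-c[2])/v[2]
def proj(d,p):
    q=d["extrinsics"][:3,:3]@np.asarray(p,float)+d["extrinsics"][:3,3];q=d["intrinsics"]@q;return q[:2]/q[2]
HUE={"yellow":(22,34),"red":(0,6),"blue":(100,125),"green":(50,80)}
def caps(d,box,smin=170,vmin=90):
    x0,y0,x1,y1=box;hsv=cv2.cvtColor(d["pixels"],cv2.COLOR_RGB2HSV);out={}
    for n,(a,b) in HUE.items():
        m=cv2.inRange(hsv,(a,smin,vmin),(b,255,255))
        if n=="red": m|=cv2.inRange(hsv,(174,smin,vmin),(180,255,255))
        k=np.zeros_like(m);k[y0:y1,x0:x1]=m[y0:y1,x0:x1]
        cs,_=cv2.findContours(k,cv2.RETR_EXTERNAL,cv2.CHAIN_APPROX_NONE)
        if cs:
            c=max(cs,key=cv2.contourArea);out[n]=(cv2.minEnclosingCircle(c),cv2.contourArea(c),cv2.boundingRect(c))
    return out
E
python3 - <<'E'
import numpy as np,cv2
from h import *
d=dict(np.load("pics/top0.npz"))
for n,(c,a,b) in caps(d,(140,190,265,250)).items(): print(n,np.round(c[0],1),round(c[1],1),a,b,np.round(ray(d,c[0],88)))
s=dict(np.load("pics/scene0.npz"))
for n,(c,a,b) in caps(s,(295,195,430,265)).items():print("scene",n,b,a)
im=d["pixels"]
a=cv2.resize(im[195:265,300:440],None,fx=5,fy=5,interpolation=cv2.INTER_CUBIC)
b=cv2.resize(im[170:250,140:270],None,fx=5,fy=5,interpolation=cv2.INTER_CUBIC)
w=np.zeros((400,1350,3),np.uint8)
cv2.imwrite("pics/crop1.png",np.vstack([a[:,:650],b[:250]])[:,:,::-1]) if 0 else cv2.imwrite("pics/tray.png",a[:,:,::-1])
E
```

```text
yellow [159.2 211.8] 8.9 216.5 (151, 204, 17, 17) [545. 304.  88.]
red [186.8 217.7] 8.5 199.0 (179, 210, 17, 17) [532. 237.  88.]
blue [213.7 220.5] 8.6 184.0 (206, 213, 17, 16) [526. 173.  88.]
green [239.4 224.9] 8.2 167.0 (233, 217, 15, 16) [516. 111.  88.]
scene yellow (394, 228, 19, 18) 257.0
scene red (367, 218, 18, 17) 226.0
scene blue (342, 211, 16, 16) 189.0
scene green (319, 203, 15, 15) 171.0
```

View pics/tray.png

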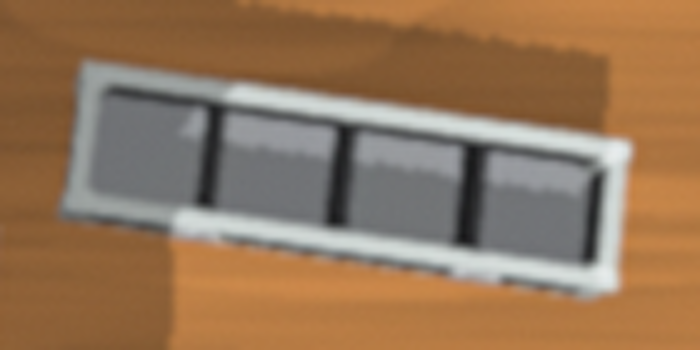

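The tray crop shows its top rim corners at about (82,62), (631,140), (617,290) and (62,210) in crop pixels. I cast those onto z=43 and check the sizes.

Run:
```python
import numpy as np
from h import *
from scipy.spatial.transform import Rotation as Ro
d=dict(np.load("pics/top0.npz"))
c=[ray(d,(300+(u-2)/5,195+(v-2)/5),43)[:2] for u,v in[(82,62),(631,140),(615,288),(62,212)]]
P=np.array(c);print(P.round(),[round(np.linalg.norm(P[i]-P[(i+1)%4])) for i in range(4)],P.mean(0).round(1))
e=(P[0]-P[1])+(P[3]-P[2]);print("tray yaw",np.arctan2(-e[0],e[1]))
C=np.array([[545,304],[532,237],[526,173],[516,111]]);e=C[0]-C[3];print("rack yaw",np.arctan2(-e[0],e[1]),C.mean(0),np.linalg.norm(e))
print(Ro.from_rotvec([-3.116,-.39,0]).as_matrix().round(3))
```

```text
[[ 570.  -74.]
 [ 534. -348.]
 [ 461. -336.]
 [ 495.  -64.]] [276, 75, 274, 76] [ 515.  -205.8]
tray yaw -0.12812331794648224
rack yaw -0.14914330458406108 [529.75 206.25] 195.1665955024066
[[ 0.969  0.246 -0.   ]
 [ 0.246 -0.969  0.001]
 [ 0.    -0.001 -1.   ]]
```

Emit:
step_arm(
  targets=[
    [[0.48,0.53,0,0,0,1,1],[0.48,0.53,0,0,0,1,1],[0.48,0.53,0,0,0,1,1],[0.48,0.53,0,0,0,1,1],[0.48,0.53,0,0,0,1,1]],
  ],
)

```text
t: 0.72
ee_pos: [274.5, -472.2, 404.4]
orientation: [-3.001, -0.928, 0.0]
ft_force: [0.2, -0.8, 0.5]
width: 87.6
grasp_force: 0.0
```

Emit:
step_arm(
  targets=[
    [[0.48,0.53,0,0,0,1,1],[0.48,0.53,0,0,0,1,1],[0.48,0.53,0,0,0,1,1],[0.48,0.53,0,0,0,1,1],[0.48,0.53,0,0,0,1,1]],
  ],
)

```text
t: 1.35
ee_pos: [394.5, -339.7, 404.5]
orientation: [-2.794, -1.435, 0.0]
ft_force: [1.3, -0.3, 0.7]
width: 87.8
grasp_force: 0.0
```

Emit:
step_arm(
  targets=[
    [[0.48,0.53,0,0,0,1,1],[0.48,0.53,0,0,0,1,1],[0.48,0.53,0,0,0,1,1],[0.48,0.54,0,0,0,1,1],[0.48,0.54,0,0,0,1,1]],
  ],
)

```text
t: 1.98
ee_pos: [514.5, -206.2, 404.4]
orientation: [-2.502, -1.899, 0.001]
ft_force: [0.8, -0.2, 0.3]
width: 87.9
grasp_force: 0.0
```

Emit:
step_arm(
  targets=[
    [[0,0,0,0,0,0.7,1],[0,0,0,0,0,0.7,1],[0,0,0,0,0,0.7,1],[0,0,0,0,0,0,1],[0,0,0,0,0,0,1]],
  ],
)

```text
t: 2.6
ee_pos: [513.9, -207.2, 404.5]
orientation: [-2.36, -2.073, 0.0]
ft_force: [-0.3, -0.6, -0.5]
width: 87.8
grasp_force: 0.0
```

```bash
cat >> h.py <<'E'
def look(n,f):
    from workcell import get_image
    d=get_image(n);np.savez(f"pics/{f}.npz",**d);cv2.imwrite(f"pics/{f}.png",d["pixels"][:,:,::-1]);return d
def st():
    from workcell import readout
    from scipy.spatial.transform import Rotation as Ro
    o=readout.get_obs();R=Ro.from_rotvec(o["orientation"]).as_matrix()
    print("t",round(float(o["t"]),2),"ee",o["ee_pos"].round(1),"ydir deg",np.degrees(np.arctan2(R[1,1],R[0,1])).round(2),"z",R[:,2].round(3),"F",o["ft_force"].round(1),"w",round(float(o["width"]),1),"g",round(float(o["grasp_force"]),1));return o
E
python3 - <<'E'
from h import *
st();d=look("wrist","w1");print(d["extrinsics"].round(3).tolist(),d["intrinsics"].round(1).tolist())
E
```

```text
t 2.6 ee [ 513.9 -207.2  404.5] ydir deg -7.4 z [-0.  0. -1.] F [-0.3 -0.6 -0.5] w 87.8 g 0.0
[[0.992, -0.13, -0.001, -536.353], [-0.124, -0.95, 0.286, -166.553], [-0.038, -0.284, -0.958, 352.395], [0.0, 0.0, 0.0, 1.0]] [[349.4, 0.0, 275.1], [0.0, 349.4, 207.9], [0.0, 0.0, 1.0]]
```

View pics/w1.png

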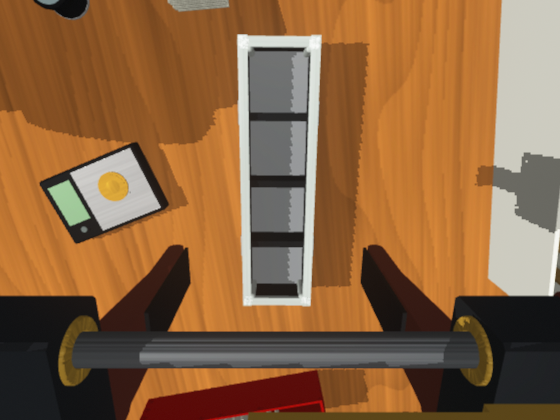

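The wrist view shows the whole tray: outer rim corners about (238,36), (321,36), (310,303) and (244,304). I fit it by mask and rectangle.

Run:
```python
from h import *
for f,box in(("w1",(225,25,335,315)),("top0",(305,200,435,262))):
    d=dict(np.load(f"pics/{f}.npz"));hsv=cv2.cvtColor(d["pixels"],cv2.COLOR_RGB2HSV)
    m=cv2.inRange(hsv,(0,0,150 if f=="w1" else 120),(180,60,255));k=0*m;x0,y0,x1,y1=box;k[y0:y1,x0:x1]=m[y0:y1,x0:x1]
    c=max(cv2.findContours(k,cv2.RETR_EXTERNAL,cv2.CHAIN_APPROX_NONE)[0],key=cv2.contourArea)[:,0]
    P=np.array([ray(d,p,43)[:2] for p in c]).astype(np.float32);r=cv2.minAreaRect(P)
    h=cv2.boxPoints(r);print(f,r,h.round(1).tolist(),cv2.boxPoints(cv2.minAreaRect(c)).round().tolist())
```

```text
w1 ((516.4404296875, -205.68936157226562), (274.2085266113281, 76.2597885131836), 82.13526916503906) [[459.8999938964844, -336.29998779296875], [535.5, -346.70001220703125], [573.0, -75.0999984741211], [497.3999938964844, -64.69999694824219]] [[237.0, 34.0], [321.0, 34.0], [321.0, 305.0], [237.0, 305.0]]
top0 ((513.3309936523438, -204.90274047851562), (276.8583068847656, 82.54793548583984), 82.2157211303711) [[453.70001220703125, -336.5], [535.5, -347.6000061035156], [573.0, -73.30000305175781], [491.20001220703125, -62.20000076293945]] [[311.0, 238.0], [316.0, 206.0], [427.0, 222.0], [423.0, 255.0]]
```

Emit:
step_arm(
  targets=[
    [[0.05,0.8,0,0,0,-0.05,1],[0.05,0.8,0,0,0,-0.05,1],[0.05,0.8,0,0,0,-0.05,1],[0.05,0.8,0,0,0,-0.05,1],[0.05,0.8,0,0,0,-0.05,1]],
  ],
)

```text
t: 3.28
ee_pos: [526.4, -6.0, 404.8]
orientation: [2.378, 2.053, 0.0]
ft_force: [0.4, 0.5, 0.2]
width: 87.8
grasp_force: 0.0
```

Emit:
step_arm(
  targets=[
    [[0.0,0.8,0,0,0,0,1],[0.0,0.8,0,0,0,0,1],[0.0,0.8,0,0,0,0,1],[0,0,0,0,0,0,1],[0,0,0,0,0,0,1]],
  ],
)

```text
t: 3.9
ee_pos: [526.3, 112.5, 404.6]
orientation: [2.377, 2.054, -0.001]
ft_force: [-0.2, -0.4, -0.4]
width: 87.9
grasp_force: 0.0
```

Run:
```python
from h import *
st();d=look("wrist","w2")
for n,(c,a,b) in caps(d,(150,0,420,300)).items(): print(n,np.round(c[0],1),round(c[1],1),a,b,np.round(ray(d,c[0],90)))
```

```text
t 3.9 ee [526.3 112.5 404.6] ydir deg -8.33 z [-0. -0. -1.] F [-0.2 -0.4 -0.4] w 87.9 g 0.0
yellow [364.  294.5] 4.9 28.0 (360, 290, 7, 10) [596.   7.  90.]
red [259.1  44.3] 29.8 2392.0 (233, 15, 54, 60) [532. 237.  90.]
blue [265.7 127.4] 25.9 1928.5 (241, 102, 51, 52) [528. 174.  90.]
green [265.5 200. ] 23.9 1591.5 (243, 177, 46, 47) [518. 113.  90.]
```

View pics/w2.png

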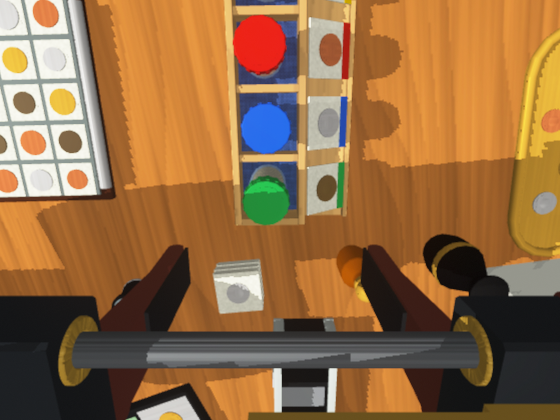

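The wrist view shows green (265,200), blue (266,127) and red (259,44) caps, and their positions agree with the top view to about 2 mm. I descend over green at about (517,112).

Emit:
step_arm(
  targets=[
    [[-0.06,0,-0.8,0,0,0,1],[-0.06,0,-0.8,0,0,0,1],[-0.06,0,-0.8,0,0,0,1],[0,0,-0.6,0,0,0,1],[0,0,-0.25,0,0,0,1]],
  ],
)

```text
t: 4.58
ee_pos: [517.0, 111.6, 240.7]
orientation: [-2.378, -2.051, 0.004]
ft_force: [-0.2, -0.0, 0.0]
width: 88.0
grasp_force: 0.0
```

Emit:
step_arm(
  targets=[
    [[0,0,0,0,0,0,0.7],[0,0,0,0,0,0,0.5],[0,0,0,0,0,0,0.3],[0,0,0,0,0,0,0],[0,0,0,0,0,0,0]],
  ],
)

```text
t: 5.2
ee_pos: [517.5, 112.8, 242.6]
orientation: [2.377, 2.054, 0.001]
ft_force: [-0.2, -0.6, -0.8]
width: 41.5
grasp_force: 0.0
```

Emit:
step_arm(
  targets=[
    [[0,0,0,0,0,0,0],[0,0,0,0,0,0,0],[0,0,0,0,0,0,0],[0,0,0,0,0,0,0],[0,0,0,0,0,0,0]],
  ],
)

```text
t: 5.82
ee_pos: [517.6, 112.8, 242.5]
orientation: [2.377, 2.054, 0.001]
ft_force: [0.1, -0.5, 5.5]
width: 39.2
grasp_force: 30.0
```

Emit:
step_arm(
  targets=[
    [[0,0,0.2,0,0,0,0],[0,0,0.5,0,0,0,0],[0,0,0.6,0,0,0,0],[0,0,0.5,0,0,0,0],[0,0,0.2,0,0,0.1,0]],
  ],
)

```text
t: 6.45
ee_pos: [517.5, 112.8, 343.6]
orientation: [2.369, 2.062, 0.003]
ft_force: [0.2, -0.4, -3.2]
width: 39.6
grasp_force: 30.0
```

Emit:
step_arm(
  targets=[
    [[-0.03,-0.4,0,0,0,0,0],[-0.03,-0.8,0,0,0,0,0],[-0.03,-1,0,0,0,0,0],[-0.03,-1,0,0,0,0,0],[-0.03,-1,0,0,0,0,0]],
  ],
)

```text
t: 7.08
ee_pos: [508.8, -99.5, 340.9]
orientation: [-2.369, -2.061, 0.002]
ft_force: [-0.1, 0.0, -1.2]
width: 39.6
grasp_force: 30.0
```

Emit:
step_arm(
  targets=[
    [[-0.03,-1,0,0,0,0,0],[-0.03,-1,0,0,0,0,0],[-0.03,-1,0,0,0,0,0],[-0.03,-0.75,0,0,0,0,0],[-0.03,-0.38,0,0,0,0,0]],
  ],
)

```text
t: 7.7
ee_pos: [501.1, -305.9, 340.8]
orientation: [-2.371, -2.058, 0.001]
ft_force: [0.8, 0.7, -1.6]
width: 39.4
grasp_force: 30.0
```

Emit:
step_arm(
  targets=[
    [[0,0,0,0,0,0,0],[0,0,0,0,0,0,0],[0,0,0,0,0,0,0],[0,0,0,0,0,0,0],[0,0,0,0,0,0,0]],
  ],
)

```text
t: 8.32
ee_pos: [502.6, -303.2, 342.3]
orientation: [2.369, 2.063, 0.0]
ft_force: [0.0, 0.6, -0.8]
width: 39.4
grasp_force: 30.0
```

Run:
```python
from h import *
st();look("wrist","w3");look("scene","s3")
a=cv2.imread("pics/w3.png");b=cv2.imread("pics/s3.png")
cv2.imwrite("pics/c3.png",np.hstack([cv2.resize(a,(400,300)),cv2.resize(b[60:300,100:440],(400,300))]))
```

```text
t 8.32 ee [ 502.6 -303.2  342.3] ydir deg -7.9 z [ 0. -0. -1.] F [ 0.   0.6 -0.8] w 39.4 g 30.0
```

View pics/c3.png

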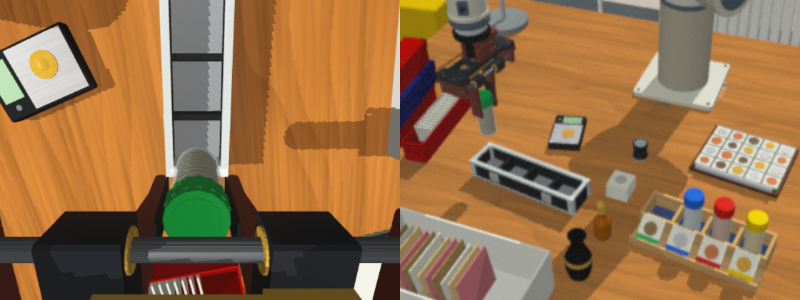

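Left panel (wrist): the green tube is held upright between the fingers at about (195,205), over the near end of the tray. Right panel (scene): the other three tubes are undisturbed. Lowering now.

Emit:
step_arm(
  targets=[
    [[0,0,-0.4,0,0,0,0],[0,0,-0.6,0,0,0,0],[0,0,-0.5,0,0,0,0],[0,0,-0.3,0,0,0,0],[0,0,-0.1,0,0,0,0]],
  ],
)

```text
t: 9.05
ee_pos: [502.4, -303.7, 246.5]
orientation: [-2.369, -2.062, 0.0]
ft_force: [-0.4, -0.3, -1.3]
width: 39.6
grasp_force: 30.0
```

Emit:
step_arm(
  targets=[
    [[0,0,-0.03,0,0,0,0],[0,0,-0.02,0,0,0,0],[0,0,-0.02,0,0,0,0],[0,0,0,0,0,0,0],[0,0,0,0,0,0,0]],
  ],
)

```text
t: 9.68
ee_pos: [502.5, -303.8, 243.9]
orientation: [2.37, 2.062, 0.0]
ft_force: [0.4, 0.2, -1.8]
width: 39.2
grasp_force: 30.0
```

Emit:
step_arm(
  targets=[
    [[0,0,-0.015,0,0,0,0],[0,0,-0.015,0,0,0,0],[0,0,0,0,0,0,0],[0,0,0,0,0,0,0],[0,0,0,0,0,0,0]],
  ],
)

```text
t: 10.3
ee_pos: [502.5, -303.8, 242.5]
orientation: [2.37, 2.062, 0.0]
ft_force: [-1.3, 0.7, 5.8]
width: 39.5
grasp_force: 30.0
```

Emit:
step_arm(
  targets=[
    [[0,0,0,0,0,0,0.3],[0,0,0,0,0,0,0.6],[0,0,0,0,0,0,1],[0,0,0,0,0,0,1],[0,0,0,0,0,0,1]],
  ],
)

```text
t: 10.92
ee_pos: [502.4, -303.8, 242.1]
orientation: [-2.37, -2.062, 0.0]
ft_force: [-0.2, -0.1, 0.2]
width: 76.0
grasp_force: 0.0
```

Emit:
step_arm(
  targets=[
    [[0,0,0.1,0,0,0,1],[0,0,0.3,0,0,0,1],[0,0,0.6,0,0,0,1],[0,0,0.6,0,0,0,1],[0,0,0.4,0,0,-0.1,1]],
  ],
)

```text
t: 11.55
ee_pos: [502.7, -303.9, 344.9]
orientation: [2.375, 2.052, 0.001]
ft_force: [0.1, 0.5, 0.3]
width: 87.8
grasp_force: 0.0
```

Emit:
step_arm(
  targets=[
    [[0.05,0.65,0,0,0,0,1],[0.05,1,0,0,0,0,1],[0.05,1,0,0,0,0,1],[0.05,1,0,0,0,0,1],[0.05,1,0,0,0,0,1]],
  ],
)

```text
t: 12.18
ee_pos: [514.9, -69.7, 343.5]
orientation: [2.376, 2.053, 0.002]
ft_force: [-1.2, -0.4, -0.5]
width: 87.8
grasp_force: 0.0
```

Emit:
step_arm(
  targets=[
    [[0.05,1,0,0,0,0,1],[0.05,1,0,0,0,0,1],[0.05,1,0,0,0,0,1],[0.05,1,0,0,0,0,1],[0.05,0.9,0,0,0,0,1]],
  ],
)

```text
t: 12.8
ee_pos: [527.4, 175.6, 343.5]
orientation: [2.376, 2.054, 0.002]
ft_force: [0.4, -1.1, -0.5]
width: 87.7
grasp_force: 0.0
```

Emit:
step_arm(
  targets=[
    [[0,0,0,0,0,0,1],[0,0,0,0,0,0,1],[0,0,0,0,0,0,1],[0,0,0,0,0,0,1],[0,0,0,0,0,0,1]],
  ],
)

```text
t: 13.42
ee_pos: [527.5, 173.1, 342.2]
orientation: [-2.378, -2.053, 0.0]
ft_force: [0.0, -0.6, -0.5]
width: 87.7
grasp_force: 0.0
```

Run:
```python
from h import *
st();d=look("wrist","w4")
for n,(c,a,b) in caps(d,(150,0,420,300)).items(): print(n,np.round(c[0],1),round(c[1],1),a,b,np.round(ray(d,c[0],90)))
d=look("top","t4")
for n,(c,a,b) in caps(d,(305,195,435,262)).items(): print(n,np.round(c[0],1),round(c[1],1),a,b,np.round(ray(d,c[0],88)))
a=cv2.imread("pics/w4.png");b=cv2.imread("pics/t4.png")
cv2.imwrite("pics/c4.png",np.hstack([cv2.resize(a,(400,300)),cv2.resize(b[170:290,290:450],(400,300))]))
```

```text
t 13.43 ee [527.5 173.1 342.2] ydir deg -8.41 z [-0. -0. -1.] F [ 0.  -0.6 -0.5] w 87.7 g 0.0
yellow [273.   16.3] 36.8 2917.0 (238, 0, 71, 54) [546. 302.  90.]
red [267.6 130.4] 32.7 3084.0 (236, 98, 64, 66) [532. 236.  90.]
blue [274.6 221.3] 31.0 2739.0 (246, 191, 59, 62) [527. 174.  90.]
green [356.5 261.5] 23.8 190.5 (353, 238, 8, 48) [582. 134.  90.]
green [413.5 233.5] 8.3 168.5 (407, 226, 15, 16) [ 500. -303.   88.]
```

View pics/c4.png

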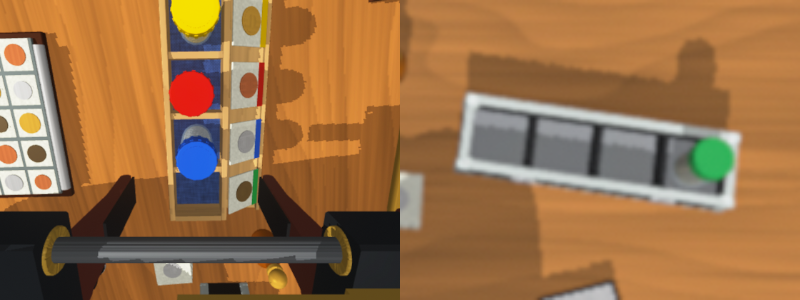

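Left panel (wrist): blue at about (195,158), red and yellow are all upright. Right panel (top): green stands upright in the right-most tray pocket. Now blue.

Emit:
step_arm(
  targets=[
    [[0,0,-0.3,0,0,0,1],[0,0,-0.6,0,0,0,1],[0,0,-0.6,0,0,0,1],[0,0,-0.4,0,0,0,1],[0,0,-0.1,0,0,0,1]],
  ],
)

```text
t: 14.15
ee_pos: [526.6, 173.5, 240.0]
orientation: [-2.376, -2.053, 0.005]
ft_force: [0.8, -0.1, 0.6]
width: 87.9
grasp_force: 0.0
```

Emit:
step_arm(
  targets=[
    [[0,0,0,0,0,0,0.7],[0,0,0,0,0,0,0.5],[0,0,0,0,0,0,0.3],[0,0,0,0,0,0,0],[0,0,0,0,0,0,0]],
  ],
)

```text
t: 14.78
ee_pos: [527.5, 173.8, 242.5]
orientation: [2.377, 2.054, 0.001]
ft_force: [-0.1, 0.8, -1.1]
width: 41.4
grasp_force: 0.0
```

Emit:
step_arm(
  targets=[
    [[0,0,0,0,0,0,0],[0,0,0,0,0,0,0],[0,0,0,0,0,0,0],[0,0,0,0,0,0,0],[0,0,0,0,0,0,0]],
  ],
)

```text
t: 15.4
ee_pos: [527.5, 173.8, 242.4]
orientation: [2.377, 2.054, 0.001]
ft_force: [-1.2, -0.3, 5.1]
width: 39.2
grasp_force: 30.0
```

Emit:
step_arm(
  targets=[
    [[0,0,0.2,0,0,0,0],[0,0,0.5,0,0,0,0],[0,0,0.6,0,0,0,0],[0,0,0.5,0,0,0,0],[0,0,0.2,0,0,0.1,0]],
  ],
)

```text
t: 16.02
ee_pos: [527.5, 173.8, 343.6]
orientation: [2.369, 2.062, 0.003]
ft_force: [0.1, 0.3, -2.9]
width: 39.4
grasp_force: 30.0
```

Emit:
step_arm(
  targets=[
    [[-0.03,-0.4,0,0,0,0,0],[-0.03,-0.8,0,0,0,0,0],[-0.03,-1,0,0,0,0,0],[-0.03,-1,0,0,0,0,0],[-0.03,-1,0,0,0,0,0]],
  ],
)

```text
t: 16.65
ee_pos: [518.8, -38.5, 340.9]
orientation: [-2.369, -2.061, 0.003]
ft_force: [1.2, 0.9, -1.7]
width: 39.5
grasp_force: 30.0
```

Emit:
step_arm(
  targets=[
    [[-0.03,-1,0,0,0,0,0],[-0.03,-1,0,0,0,0,0],[-0.03,-1,0,0,0,0,0],[-0.03,-0.7,0,0,0,0,0],[-0.03,-0.34,0,0,0,0,0]],
  ],
)

```text
t: 17.27
ee_pos: [511.2, -240.3, 340.9]
orientation: [-2.371, -2.058, 0.002]
ft_force: [-0.6, 0.3, -3.1]
width: 39.6
grasp_force: 30.0
```

Emit:
step_arm(
  targets=[
    [[0,0,0,0,0,0,0],[0,0,0,0,0,0,0],[0,0,0,0,0,0,0],[0,0,0,0,0,0,0],[0,0,0,0,0,0,0]],
  ],
)

```text
t: 17.9
ee_pos: [512.6, -237.7, 342.3]
orientation: [2.369, 2.063, 0.0]
ft_force: [0.3, 0.4, -2.1]
width: 39.6
grasp_force: 30.0
```

Emit:
step_arm(
  targets=[
    [[0,0,-0.4,0,0,0,0],[0,0,-0.6,0,0,0,0],[0,0,-0.5,0,0,0,0],[0,0,-0.3,0,0,0,0],[-0.01,0,-0.1,0,0,0,0]],
  ],
)

```text
t: 18.52
ee_pos: [511.9, -238.1, 246.5]
orientation: [-2.369, -2.062, 0.001]
ft_force: [0.3, 0.4, -3.0]
width: 39.5
grasp_force: 30.0
```

Emit:
step_arm(
  targets=[
    [[0,0,-0.03,0,0,0,0],[0,0,-0.02,0,0,0,0],[0,0,-0.02,0,0,0,0],[0,0,0,0,0,0,0],[0,0,0,0,0,0,0]],
  ],
)

```text
t: 19.15
ee_pos: [512.0, -238.3, 243.9]
orientation: [2.37, 2.062, 0.0]
ft_force: [-0.5, 0.8, -2.5]
width: 39.9
grasp_force: 30.0
```

Emit:
step_arm(
  targets=[
    [[0,0,-0.015,0,0,0,0],[0,0,-0.015,0,0,0,0],[0,0,0,0,0,0,0],[0,0,0,0,0,0,0],[0,0,0,0,0,0,0]],
  ],
)

```text
t: 19.77
ee_pos: [512.0, -238.3, 242.4]
orientation: [2.37, 2.062, 0.0]
ft_force: [-0.9, 0.7, 5.5]
width: 39.0
grasp_force: 30.0
```

Emit:
step_arm(
  targets=[
    [[0,0,0,0,0,0,0.3],[0,0,0,0,0,0,0.6],[0,0,0,0,0,0,1],[0,0,0,0,0,0,1],[0,0,0,0,0,0,1]],
  ],
)

```text
t: 20.4
ee_pos: [511.9, -238.2, 242.1]
orientation: [-2.37, -2.062, 0.0]
ft_force: [-0.7, 0.1, -0.1]
width: 76.1
grasp_force: 0.0
```

Emit:
step_arm(
  targets=[
    [[0,0,0.1,0,0,0,1],[0,0,0.3,0,0,0,1],[0,0,0.6,0,0,0,1],[0,0,0.6,0,0,0,1],[0,0,0.4,0,0,-0.1,1]],
  ],
)

```text
t: 21.02
ee_pos: [512.1, -238.4, 344.8]
orientation: [2.376, 2.052, 0.002]
ft_force: [0.4, -0.3, -0.2]
width: 87.8
grasp_force: 0.0
```

Emit:
step_arm(
  targets=[
    [[0.04,0.65,0,0,0,0,1],[0.04,1,0,0,0,0,1],[0.04,1,0,0,0,0,1],[0.04,1,0,0,0,0,1],[0.04,1,0,0,0,0,1]],
  ],
)

```text
t: 21.65
ee_pos: [521.9, -4.2, 343.5]
orientation: [2.377, 2.053, 0.002]
ft_force: [1.1, -0.2, 0.3]
width: 87.6
grasp_force: 0.0
```

Emit:
step_arm(
  targets=[
    [[0.04,1,0,0,0,0,1],[0.04,1,0,0,0,0,1],[0.04,1,0,0,0,0,1],[0.04,1,0,0,0,0,1],[0.04,0.85,0,0,0,0,1]],
  ],
)

```text
t: 22.28
ee_pos: [531.8, 238.7, 343.5]
orientation: [2.376, 2.054, 0.002]
ft_force: [0.6, -0.1, -0.5]
width: 87.6
grasp_force: 0.0
```

Emit:
step_arm(
  targets=[
    [[0,0,0,0,0,0,1],[0,0,0,0,0,0,1],[0,0,0,0,0,0,1],[0,0,0,0,0,0,1],[0,0,0,0,0,0,1]],
  ],
)

```text
t: 22.9
ee_pos: [532.0, 236.1, 342.2]
orientation: [-2.378, -2.053, 0.0]
ft_force: [-0.3, 0.7, 0.3]
width: 88.0
grasp_force: 0.0
```

Run:
```python
from h import *
st();d=look("wrist","w5")
for n,(c,a,b) in caps(d,(150,0,420,300)).items(): print(n,np.round(c[0],1),round(c[1],1),a,b,np.round(ray(d,c[0],90)))
d=look("top","t5")
for n,(c,a,b) in caps(d,(305,195,435,262)).items(): print(n,np.round(c[0],1),round(c[1],1),a,b,np.round(ray(d,c[0],88)))
```

```text
t 22.9 ee [532.  236.1 342.2] ydir deg -8.4 z [-0. -0. -1.] F [-0.3  0.7  0.3] w 88.0 g 0.0
yellow [280.5 122. ] 33.1 3158.0 (249, 89, 65, 67) [546. 303.  90.]
red [275.1 221.5] 30.8 2744.5 (246, 191, 60, 62) [532. 237.  90.]
blue [360.5 258.5] 23.8 159.5 (357, 235, 8, 48) [589. 199.  90.]
green [358. 298.] 2.2 3.0 (356, 297, 5, 3) [585. 167.  90.]
blue [387.1 228.8] 8.7 197.0 (379, 222, 17, 15) [ 511. -240.   88.]
green [413.7 233.6] 8.1 167.5 (407, 226, 15, 16) [ 500. -304.   88.]
```

Emit:
step_arm(
  targets=[
    [[0,0,-0.3,0,0,0,1],[0,0,-0.6,0,0,0,1],[0,0,-0.6,0,0,0,1],[0,0,-0.4,0,0,0,1],[0,0,-0.1,0,0,0,1]],
  ],
)

```text
t: 23.62
ee_pos: [531.4, 236.6, 240.4]
orientation: [-2.376, -2.053, 0.004]
ft_force: [0.3, 0.5, 0.6]
width: 88.0
grasp_force: 0.0
```

Emit:
step_arm(
  targets=[
    [[0,0,0,0,0,0,0.7],[0,0,0,0,0,0,0.5],[0,0,0,0,0,0,0.3],[0,0,0,0,0,0,0],[0,0,0,0,0,0,0]],
  ],
)

```text
t: 24.25
ee_pos: [532.0, 236.8, 242.5]
orientation: [2.377, 2.054, 0.001]
ft_force: [0.2, -0.4, 0.3]
width: 41.3
grasp_force: 0.0
```

Emit:
step_arm(
  targets=[
    [[0,0,0,0,0,0,0],[0,0,0,0,0,0,0],[0,0,0,0,0,0,0],[0,0,0,0,0,0,0],[0,0,0,0,0,0,0]],
  ],
)

```text
t: 24.88
ee_pos: [532.0, 236.8, 242.4]
orientation: [2.377, 2.054, 0.001]
ft_force: [0.3, -0.7, 5.8]
width: 39.4
grasp_force: 30.0
```

Emit:
step_arm(
  targets=[
    [[0,0,0.2,0,0,0,0],[0,0,0.5,0,0,0,0],[0,0,0.6,0,0,0,0],[0,0,0.5,0,0,0,0],[0,0,0.2,0,0,0.1,0]],
  ],
)

```text
t: 25.5
ee_pos: [531.9, 236.8, 343.5]
orientation: [2.369, 2.062, 0.002]
ft_force: [-0.4, 0.2, -3.5]
width: 39.6
grasp_force: 30.0
```

Emit:
step_arm(
  targets=[
    [[-0.02,-0.4,0,0,0,0,0],[-0.02,-0.8,0,0,0,0,0],[-0.02,-1,0,0,0,0,0],[-0.02,-1,0,0,0,0,0],[-0.02,-1,0,0,0,0,0]],
  ],
)

```text
t: 26.12
ee_pos: [525.7, 24.3, 340.8]
orientation: [-2.369, -2.061, 0.004]
ft_force: [0.3, 0.4, -2.1]
width: 39.7
grasp_force: 30.0
```

Emit:
step_arm(
  targets=[
    [[-0.02,-1,0,0,0,0,0],[-0.02,-1,0,0,0,0,0],[-0.03,-1,0,0,0,0,0],[-0.03,-0.65,0,0,0,0,0],[-0.03,-0.34,0,0,0,0,0]],
  ],
)

```text
t: 26.75
ee_pos: [519.1, -174.8, 340.9]
orientation: [-2.371, -2.058, 0.002]
ft_force: [0.9, -0.7, -2.4]
width: 39.5
grasp_force: 30.0
```

Emit:
step_arm(
  targets=[
    [[0,0,0,0,0,0,0],[0,0,0,0,0,0,0],[0,0,0,0,0,0,0],[0,0,0,0,0,0,0],[0,0,0,0,0,0,0]],
  ],
)

```text
t: 27.38
ee_pos: [520.5, -172.2, 342.2]
orientation: [2.369, 2.063, 0.0]
ft_force: [-0.6, 0.1, -3.3]
width: 39.5
grasp_force: 30.0
```

Emit:
step_arm(
  targets=[
    [[0,0,-0.4,0,0,0,0],[0,0,-0.6,0,0,0,0],[0,0,-0.5,0,0,0,0],[0,0,-0.3,0,0,0,0],[0,0,-0.1,0,0,0,0]],
  ],
)

```text
t: 28.0
ee_pos: [520.4, -172.6, 246.5]
orientation: [-2.369, -2.062, 0.001]
ft_force: [-0.2, -0.7, -1.8]
width: 39.1
grasp_force: 30.0
```

Emit:
step_arm(
  targets=[
    [[0,0,-0.03,0,0,0,0],[0,0,-0.02,0,0,0,0],[0,0,-0.02,0,0,0,0],[0,0,0,0,0,0,0],[0,0,0,0,0,0,0]],
  ],
)

```text
t: 28.62
ee_pos: [520.4, -172.8, 243.9]
orientation: [2.37, 2.062, 0.0]
ft_force: [0.2, 0.1, -2.9]
width: 39.3
grasp_force: 30.0
```

Emit:
step_arm(
  targets=[
    [[0,0,-0.015,0,0,0,0],[0,0,-0.015,0,0,0,0],[0,0,0,0,0,0,0],[0,0,0,0,0,0,0],[0,0,0,0,0,0,0]],
  ],
)

```text
t: 29.25
ee_pos: [520.5, -172.8, 242.4]
orientation: [2.37, 2.062, 0.0]
ft_force: [-1.1, 0.7, 3.1]
width: 39.3
grasp_force: 30.0
```

Emit:
step_arm(
  targets=[
    [[0,0,0,0,0,0,0.3],[0,0,0,0,0,0,0.6],[0,0,0,0,0,0,1],[0,0,0,0,0,0,1],[0,0,0,0,0,0,1]],
  ],
)

```text
t: 29.88
ee_pos: [520.4, -172.7, 242.1]
orientation: [-2.37, -2.062, 0.0]
ft_force: [0.5, 0.8, 0.2]
width: 75.7
grasp_force: 0.0
```

Emit:
step_arm(
  targets=[
    [[0,0,0.1,0,0,0,1],[0,0,0.3,0,0,0,1],[0,0,0.6,0,0,0,1],[0,0,0.6,0,0,0,1],[0,0,0.4,0,0,-0.1,1]],
  ],
)

```text
t: 30.5
ee_pos: [520.7, -172.8, 344.8]
orientation: [2.376, 2.052, 0.002]
ft_force: [0.1, -0.4, -0.1]
width: 87.6
grasp_force: 0.0
```

Emit:
step_arm(
  targets=[
    [[0.05,0.65,0,0,0,0,1],[0.05,1,0,0,0,0,1],[0.05,1,0,0,0,0,1],[0.05,1,0,0,0,0,1],[0.05,1,0,0,0,0,1]],
  ],
)

```text
t: 31.12
ee_pos: [532.9, 61.3, 343.5]
orientation: [2.377, 2.053, 0.002]
ft_force: [-0.5, -0.1, -0.2]
width: 87.8
grasp_force: 0.0
```

Emit:
step_arm(
  targets=[
    [[0.05,1,0,0,0,0,1],[0.05,1,0,0,0,0,1],[0.05,1,0,0,0,0,1],[0.05,1,0,0,0,0,1],[0.05,0.87,0,0,0,0,1]],
  ],
)

```text
t: 31.75
ee_pos: [545.3, 305.2, 343.5]
orientation: [2.376, 2.055, 0.002]
ft_force: [1.2, 0.2, -0.5]
width: 87.9
grasp_force: 0.0
```

Emit:
step_arm(
  targets=[
    [[0,0,0,0,0,0,1],[0,0,0,0,0,0,1],[0,0,0,0,0,0,1],[0,0,0,0,0,0,1],[0,0,0,0,0,0,1]],
  ],
)

```text
t: 32.38
ee_pos: [545.6, 302.6, 342.3]
orientation: [2.378, 2.053, -0.0]
ft_force: [0.4, 0.2, -0.4]
width: 87.9
grasp_force: 0.0
```

Run:
```python
from h import *
st();d=look("wrist","w6")
for n,(c,a,b) in caps(d,(150,0,420,300)).items(): print(n,np.round(c[0],1),round(c[1],1),a,b,np.round(ray(d,c[0],90)))
d=look("top","t6")
for n,(c,a,b) in caps(d,(305,195,435,262)).items(): print(n,np.round(c[0],1),round(c[1],1),a,b,np.round(ray(d,c[0],88)))
```

```text
t 32.38 ee [545.6 302.6 342.3] ydir deg -8.4 z [-0. -0. -1.] F [ 0.4  0.2 -0.4] w 87.9 g 0.0
yellow [275.  220.6] 31.0 2755.0 (245, 190, 61, 62) [546. 304.  90.]
red [355.5 260. ] 24.3 230.0 (352, 236, 8, 49) [599. 265.  90.]
blue [354. 299.] 1.0 0.0 (353, 299, 3, 1) [595. 233.  90.]
red [359.7 224.6] 9.0 200.5 (351, 218, 18, 15) [ 520. -175.   88.]
blue [387.1 228.8] 8.7 196.0 (379, 222, 17, 15) [ 511. -240.   88.]
green [413.7 233.6] 8.1 167.5 (407, 226, 15, 16) [ 500. -304.   88.]
```

Emit:
step_arm(
  targets=[
    [[0,0,-0.3,0,0,0,1],[0,0,-0.6,0,0,0,1],[0,0,-0.6,0,0,0,1],[0,0,-0.4,0,0,0,1],[0,0,-0.1,0,0,0,1]],
  ],
)

```text
t: 33.1
ee_pos: [544.9, 303.0, 240.3]
orientation: [-2.377, -2.054, 0.004]
ft_force: [0.9, -0.4, 0.0]
width: 87.7
grasp_force: 0.0
```

Emit:
step_arm(
  targets=[
    [[0,0,0,0,0,0,0.7],[0,0,0,0,0,0,0.5],[0,0,0,0,0,0,0.3],[0,0,0,0,0,0,0],[0,0,0,0,0,0,0]],
  ],
)

```text
t: 33.72
ee_pos: [545.5, 303.3, 242.5]
orientation: [2.377, 2.054, 0.001]
ft_force: [-0.5, 0.6, -0.1]
width: 41.5
grasp_force: 0.0
```

Emit:
step_arm(
  targets=[
    [[0,0,0,0,0,0,0],[0,0,0,0,0,0,0],[0,0,0,0,0,0,0],[0,0,0,0,0,0,0],[0,0,0,0,0,0,0]],
  ],
)

```text
t: 34.35
ee_pos: [545.5, 303.3, 242.4]
orientation: [2.377, 2.054, 0.001]
ft_force: [0.3, 0.6, 5.1]
width: 39.7
grasp_force: 30.0
```

Emit:
step_arm(
  targets=[
    [[0,0,0.2,0,0,0,0],[0,0,0.5,0,0,0,0],[0,0,0.6,0,0,0,0],[0,0,0.5,0,0,0,0],[0,0,0.2,0,0,0.1,0]],
  ],
)

```text
t: 34.98
ee_pos: [545.5, 303.3, 343.7]
orientation: [2.369, 2.062, 0.003]
ft_force: [1.0, 0.3, -1.2]
width: 39.4
grasp_force: 30.0
```

Emit:
step_arm(
  targets=[
    [[-0.03,-0.4,0,0,0,0,0],[-0.03,-0.8,0,0,0,0,0],[-0.03,-1,0,0,0,0,0],[-0.03,-1,0,0,0,0,0],[-0.03,-1,0,0,0,0,0]],
  ],
)

```text
t: 35.6
ee_pos: [536.6, 90.7, 340.7]
orientation: [-2.369, -2.061, 0.004]
ft_force: [0.7, -0.9, -2.6]
width: 39.3
grasp_force: 30.0
```

Emit:
step_arm(
  targets=[
    [[-0.03,-1,0,0,0,0,0],[-0.03,-1,0,0,0,0,0],[-0.03,-1,0,0,0,0,0],[-0.04,-0.68,0,0,0,0,0],[-0.04,-0.34,0,0,0,0,0]],
  ],
)

```text
t: 36.22
ee_pos: [528.0, -109.9, 341.0]
orientation: [-2.371, -2.058, 0.003]
ft_force: [-0.1, -0.5, -2.0]
width: 39.4
grasp_force: 30.0
```

Emit:
step_arm(
  targets=[
    [[0,0,0,0,0,0,0],[0,0,0,0,0,0,0],[0,0,0,0,0,0,0],[0,0,0,0,0,0,0],[0,0,0,0,0,0,0]],
  ],
)

```text
t: 36.85
ee_pos: [529.5, -107.2, 342.2]
orientation: [2.369, 2.063, 0.0]
ft_force: [-0.2, 1.0, -1.5]
width: 39.3
grasp_force: 30.0
```

Emit:
step_arm(
  targets=[
    [[0,0,-0.4,0,0,0,0],[0,0,-0.6,0,0,0,0],[0,0,-0.5,0,0,0,0],[0,0,-0.3,0,0,0,0],[0,0,-0.1,0,0,0,0]],
  ],
)

```text
t: 37.48
ee_pos: [529.4, -107.6, 246.5]
orientation: [-2.369, -2.062, 0.001]
ft_force: [-0.8, -0.8, -2.2]
width: 39.5
grasp_force: 30.0
```

Emit:
step_arm(
  targets=[
    [[0,0,-0.03,0,0,0,0],[0,0,-0.02,0,0,0,0],[0,0,-0.02,0,0,0,0],[0,0,0,0,0,0,0],[0,0,0,0,0,0,0]],
  ],
)

```text
t: 38.1
ee_pos: [529.5, -107.8, 243.9]
orientation: [2.37, 2.062, 0.0]
ft_force: [0.4, -0.1, -2.5]
width: 39.5
grasp_force: 30.0
```

Emit:
step_arm(
  targets=[
    [[0,0,-0.015,0,0,0,0],[0,0,-0.015,0,0,0,0],[0,0,0,0,0,0,0],[0,0,0,0,0,0,0],[0,0,0,0,0,0,0]],
  ],
)

```text
t: 38.72
ee_pos: [529.5, -107.7, 242.4]
orientation: [2.37, 2.062, 0.0]
ft_force: [-1.0, 1.3, 4.6]
width: 39.4
grasp_force: 30.0
```

Contact on the floor again. I release, rise and back away to check.

Emit:
step_arm(
  targets=[
    [[0,0,0,0,0,0,0.3],[0,0,0,0,0,0,0.6],[0,0,0,0,0,0,1],[0,0,0,0,0,0,1],[0,0,0,0,0,0,1]],
  ],
)

```text
t: 39.35
ee_pos: [529.4, -107.7, 242.1]
orientation: [-2.37, -2.062, 0.0]
ft_force: [0.3, -0.3, -0.3]
width: 75.8
grasp_force: 0.0
```

Emit:
step_arm(
  targets=[
    [[0,0,0.1,0,0,0,1],[0,0,0.3,0,0,0,1],[0,0,0.6,0,0,0,1],[0,0,0.8,0,0,0,1],[0,0,0.8,0,0,0,1]],
  ],
)

```text
t: 39.98
ee_pos: [529.3, -107.7, 374.5]
orientation: [2.37, 2.062, 0.001]
ft_force: [0.8, 0.1, -0.9]
width: 87.8
grasp_force: 0.0
```

Emit:
step_arm(
  targets=[
    [[0,0.6,0.2,0,0,0,1],[0,0.9,0,0,0,0,1],[0,0.9,0,0,0,0,1],[0,0.6,0,0,0,0,1],[0,0,0,0,0,0,1]],
  ],
)

```text
t: 40.6
ee_pos: [529.3, 43.8, 383.3]
orientation: [2.366, 2.065, 0.002]
ft_force: [-1.6, -0.5, -0.3]
width: 87.7
grasp_force: 0.0
```

Run:
```python
from h import *
st();d=look("top","t7")
for n,(c,a,b) in caps(d,(305,195,435,262)).items(): print(n,np.round(c[0],1),np.round(ray(d,c[0],88)))
look("scene","s7")
a=cv2.imread("pics/t7.png");b=cv2.imread("pics/s7.png")
cv2.imwrite("pics/c7.png",np.hstack([cv2.resize(a[170:290,290:450],(400,300)),cv2.resize(b[120:270,120:320],(400,300))]))
```

```text
t 40.6 ee [529.3  43.8 383.3] ydir deg -7.77 z [ 0.001  0.    -1.   ] F [-1.6 -0.5 -0.3] w 87.7 g 0.0
yellow [332.3 221. ] [ 528. -110.   88.]
red [359.7 224.9] [ 520. -175.   88.]
blue [387.1 228.8] [ 511. -240.   88.]
green [413.5 233.5] [ 500. -303.   88.]
```

View pics/c7.png

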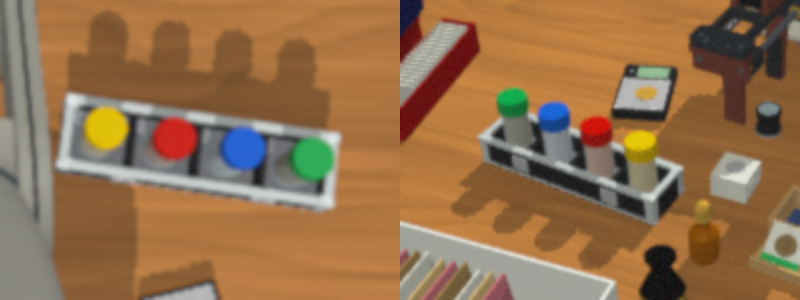

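Both panels show all four tubes upright in the tray, yellow, red, blue, green from left to right, with the gripper clear of them.

```bash
python3 -c "
from workcell import ctrl
print(ctrl.close_job())"
```

```text
the job is handed in; nothing more can be done
None
```

All four coin tubes stand upright in the travel tray in their rack order (yellow, red, blue, green from left to right), each set down gently on its pocket floor, and the job was handed in at about 41 s.

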